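# Set up and extend the telescopic work lamp

### The job

Lift the closed work lamp out of its black charging cradle and push its flat steel foot fully down into the slot of the yellow bench socket. Then pinch in both red buttons on the sides of its grey head, pull the head straight up past the first stop to the second stop (fully extended) without lifting the foot out of the slot, and finish while still holding the head up there: the head sinks back if it is let go. Leave the other things on the bench where they are.

Things in the scene. Friction and masses are not known exactly. Their poses are not given: they have to be found in the camera images.
- lamp: Telescopic work lamp, about 0.6 kg, upright in the cradle at the start. Origin: middle of the underside of its black shoulder (50 x 50 x 6 mm), z up along the lamp. Above it an orange barrel, 38 mm (x) by 40 mm (y), top 116 mm above the origin; on that the sliding grey head; closed, all ends 165 mm above the origin. A half turn about z changes nothing: either way round fits.
- lamp_foot (a point): Lower end of the lamp's flat steel foot, 30 mm straight below the lamp's origin, axes as the lamp's. The foot is 5 mm thick in x, 34 mm wide in y and 30 mm long; its last 5 mm are narrowed to 3 x 30 mm.
- head_mid (a point): Middle of the grey head, level with its buttons; 135 mm above the lamp's origin when closed, rises with the head; axes as the lamp's. Head: 40 mm in x (plain flat faces), 44 mm in y plus a red button (16 x 16 mm) standing 4 mm out of each y side, 34 mm high (17 each way); a white lens dome ends 30 mm above. With the buttons out, the whole lamp can be lifted by the head's x faces.
- lamp_head (a joint): Travel of the head out of the barrel, m: 0 closed, first stop 0.045, second stop (end) 0.090. With the buttons out a catch lets it rise only 1 to 2 mm; with both in 3 mm or more it slides up past the first stop (about 2 N). Buttons let out before 0.045 make it stop there. Nothing holds it at the second stop: let go, it drops to about 0.055. Pulling on beyond 0.090 lifts the whole lamp (about 6 N).
- lamp_button_l (a joint): Red button on the head's +y side: 0 out, 0.004 fully in (flush with the head), spring return, about 5 N fully in.
- lamp_button_r (a joint): The same on the head's -y side.
- cradle_mouth (a point): Middle of the slot's mouth in the top of the black charging cradle (fixed; block 80 x 70 mm, 40 mm high, on a grey plate, green dot on its -x side), 40 mm above the bench. Slot long in this y: 8 mm (x) by 37 mm (y), 35 mm deep, 4 mm chamfer at the mouth. The lamp's foot is in it at the start, the shoulder on the block's top.
- socket_mouth (a point): Middle of the slot's mouth in the top of the yellow bench socket (fixed; block 70 x 70 mm, 40 mm high, on a steel plate with four screws), 40 mm above the bench. Slot long in this y: 8 mm (x) by 37 mm (y), 35 mm deep, 4 mm chamfer. Fully in, the lamp's shoulder rests on the block's top and the lamp's origin lies at this point.
- plug_carton: Small yellow carton, 25 x 25 x 72 mm, standing; a bystander. Origin under its middle.
- spark_plug: Spark plug, 58 mm high, 23 mm across, standing; a bystander. Origin under its middle.
- tape_measure: Yellow tape measure, 38 x 78 x 64 mm; a bystander. Origin under its middle.

How it is judged:
By the outcome, as a careful person would: the job done as asked, in the order asked, and still so for the second after the job is handed in, while the arm keeps its last pose, push and grip.
It also fails if it takes over 54 s, if anything falls off the work surface, if the arm or the gripper's body presses on something with over 40 N, if the wrist force passes 120 N, or if a joint passes its speed limit or range.

### The arm

A 6-joint arm with a two-finger parallel gripper is mounted at the origin on a cart in front of the work surface, level with it; the furniture and walls round the work are solid. World frame = base frame: x ahead of the robot, y to its left, z up, the work surface at z = 0. Lengths are in m, angles in rad, forces in N, time in s.
With the tool pointing down it reaches from about 0.325 to 0.775 m from the base axis. Payload 5.5 kg.
Tool frame: the origin (TCP) lies between the finger pads; the fingertips stand 8 mm ahead of it and the grasp point (between the pads) lies 11 mm behind it (tcp_to_tips is the distance from the TCP to the fingertips, in m); z points along the fingers, y is the line along which they close (so a half turn about z gives the same grasp; the last joint's range is limited). The gripper opens to 88 mm and grips with 3 to 60 N. Pads are 20 mm wide; open, the fingers measure 115 mm over their backs; the gripper's body (75 mm by 178 mm) begins 61 mm behind the grasp point.
Start: joints at [-1.289, 0.091, 1.231, -0, 1.82, -0.057], TCP at [0.199, -0.566, 0.231] pointing down, gripper open.
Joint ranges: [-2.87, 2.87], [-0.86, 2.18], [0.17, 2.46], [-1.51, 4.65], [0.06, 2.69], [-2.65, 2.65]. Speed limits (rad/s): [2.57, 2.57, 3.01, 3.14, 3.14, 3.14].

### API

Orientations are given as a unit quaternion [w, x, y, z].
In Python, from bench import * gives the robot as it stands. Calls block until the motion is done:
- move_to(position, orientation): joint-space move of the TCP to a pose.
- move_l(position, speed=0.15, orientation=None): straight line of the TCP; orientation=None keeps the orientation; speed is the mean speed in m/s.
- movej(angles): joint-space move.
- gripper_open() and close(): open the fingers fully, or close them until they stop; the grip force is fixed at half the most.
- hold(seconds).
- inverse_kinematics(position, orientation): joint angles nearest the present ones, or None.
- state(): the state.
- get_image(name): name is "scene" or "top" or "wrist"; returns a dict with "frame" (400x640x3 uint8, blue, green, red), "depth" (400x640 float32, m along the optical axis (not along the pixel's ray), 0 where there is no reading), "camera_matrix" (3x3 intrinsics, pixels), "view" (4x4, takes a point from world to camera coordinates). Camera axes: x right, y up, looking along -z (the intrinsics and any distortion apply to the point x, -y, -z); pixel columns grow to the right and rows downward; lengths in m; the calibration is good to about 2 mm. A picture is of the moment at which its call begins.
A pose or a line that the arm cannot do raises IKError and nothing moves.
- job_done(): hands the job in; it is judged then, once.
The state is a dict: "time": time; "joint_pos": joint angles; "dq": joint speeds; "joint_torque": joint torques, N m; "ee_pos": TCP position; "ee_rot": TCP orientation; "ft_force": force on the tool from outside, world axes, zero at the start; "moment": the same for the moment, N m; "finger_gap": finger opening in m; "finger_force": force on a finger pad.
Only numpy, scipy, OpenCV 4.12 (cv2) and the standard library are available. Lean on these libraries where they do the work, as an engineer would, in place of code of your own. Each camera call takes 0.05 s, during which the arm holds its last target. There are 200 camera calls.

## Working session

There is one attempt and no reset: what is moved stays moved. The work goes in short steps, each a Python script; the robot and the scene stay as the last script left them, time stands still between calls to the robot, and variables do not carry over. Pictures are saved under pics/ and viewed, at most 10 in all, crops included, and the job is handed in when it is done.

```bash
ls; mkdir -p pics
cat > h.py <<'E'
from bench import *
import numpy as np, cv2
def snap(n,f):
    g=get_image(n); cv2.imwrite('pics/'+f+'.png',g['frame']); np.savez('pics/'+f+'.npz',**g); return g
def px2w(g,u,v,z=None):
    K=g['camera_matrix'];T=np.linalg.inv(g['view'])
    r=np.linalg.inv(K)@[u,v,1]; d=np.array([r[0],-r[1],-r[2]])
    o=T[:3,3]; dw=T[:3,:3]@d
    s=(z-o[2])/dw[2] if z is not None else float(g['depth'][int(round(v)),int(round(u))])
    return o+s*dw
E
python3 - <<'E'
from h import *
a=snap('top','top0');b=snap('scene','scene0')
print({k:(np.round(v,3) if not isinstance(v,dict) else v) for k,v in state().items()})
print(a['view'],b['view'],a.keys())
E
```

```text
pics
{'time': np.float64(0.1), 'joint_pos': array([-1.289,  0.092,  1.232, -0.   ,  1.82 , -0.057]), 'dq': array([ 0.   ,  0.   , -0.003,  0.001,  0.   , -0.002]), 'joint_torque': array([ 4.0000e-03, -4.4786e+01, -4.0757e+01,  7.0000e-02,  2.8000e-02,
       -0.0000e+00]), 'ee_pos': array([ 0.199, -0.566,  0.23 ]), 'ee_rot': array([-0.001,  0.986,  0.169, -0.   ]), 'ft_force': array([ 0.722, -0.297, -0.797]), 'moment': array([ 0.052, -0.021,  0.007]), 'finger_force': np.float64(0.0), 'finger_gap': np.float64(0.088)}
[[ 0.00227452 -0.99943801  0.03344391  0.13485855]
 [ 0.99297253  0.00621449  0.1181818  -0.5265593 ]
 [-0.11832322  0.03294008  0.99242862 -0.92158461]
 [ 0.          0.          0.          1.        ]] [[ 9.14096312e-01 -4.05497085e-01  2.16415803e-04 -4.22180290e-01]
 [ 2.54641559e-01  5.74443750e-01  7.77928052e-01 -3.43002476e-01]
 [-3.15571876e-01 -7.11046055e-01  6.28353323e-01 -6.71026179e-01]
 [ 0.00000000e+00  0.00000000e+00  0.00000000e+00  1.00000000e+00]] dict_keys(['frame', 'depth', 'camera_matrix', 'view'])
```

View pics/top0.png

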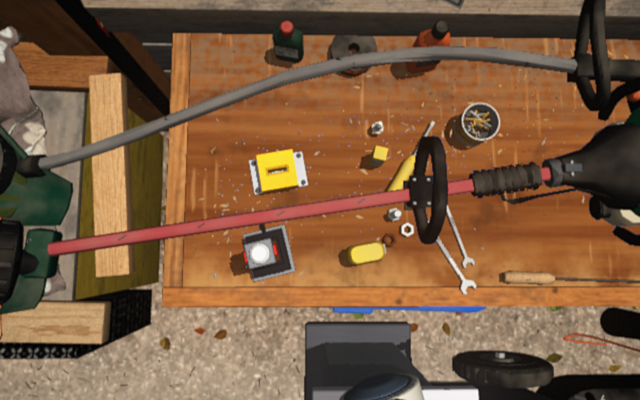

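View pics/scene0.png

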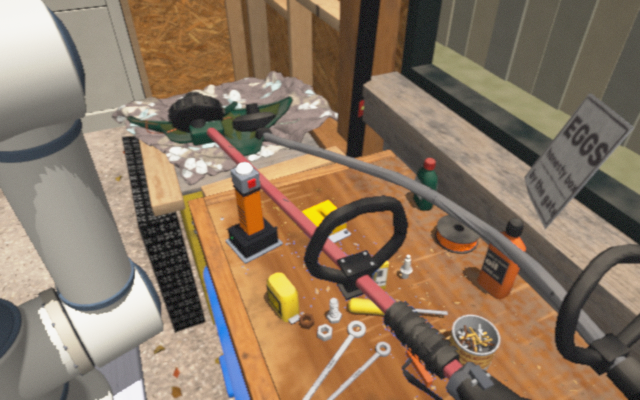

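The top view shows the lamp (dome about 260,253) in its cradle, the socket at about (277,170), and a red trimmer shaft passing between the two. I need the shaft's height and close-ups of both.

Run:
```python
from h import *
a=dict(np.load('pics/top0.npz'));b=dict(np.load('pics/scene0.npz'))
for n,u,v in [('shaft',100,243),('shaft',200,228),('shaft',265,219),('shaft',330,208),('shaft',400,197),('hose',100,150),('hose',270,85),('hose',350,63),('handle',430,150),('dome',260,253),('sock',285,160),('sockslot',277,170),('cradle',285,270),('carton',380,152),('tape',365,253),('plug?',376,127),('plug',394,214),('bench',210,270)]:
    print(n,np.round(px2w(a,u,v),3))
i=a['frame'][130:300,220:320]
j=b['frame'][150:270,190:360]
cv2.imwrite('pics/c1.png',cv2.resize(i,None,fx=3.5,fy=3.5,interpolation=cv2.INTER_CUBIC))
cv2.imwrite('pics/c2.png',cv2.resize(j,None,fx=4.5,fy=4.5,interpolation=cv2.INTER_CUBIC))
```

```text
shaft [0.414 0.168 0.972]
shaft [0.452 0.358 0.1  ]
shaft [0.468 0.244 0.112]
shaft [0.487 0.131 0.123]
shaft [0.505 0.01  0.134]
hose [0.607 0.575 0.016]
hose [0.71  0.239 0.11 ]
hose [0.744 0.096 0.135]
handle [ 0.561 -0.011  0.263]
dome [0.409 0.242 0.207]
sock [0.586 0.214 0.037]
sockslot [0.571 0.23  0.011]
cradle [0.377 0.211 0.039]
carton [0.596 0.035 0.072]
tape [0.409 0.063 0.064]
plug? [0.652 0.038 0.042]
plug [0.482 0.006 0.048]
bench [0.375 0.358 0.001]
```

View pics/c1.png

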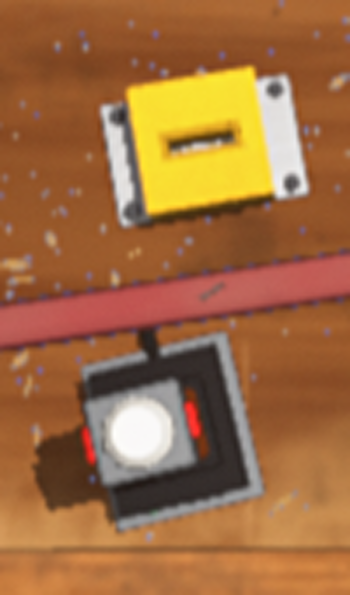

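View pics/c2.png

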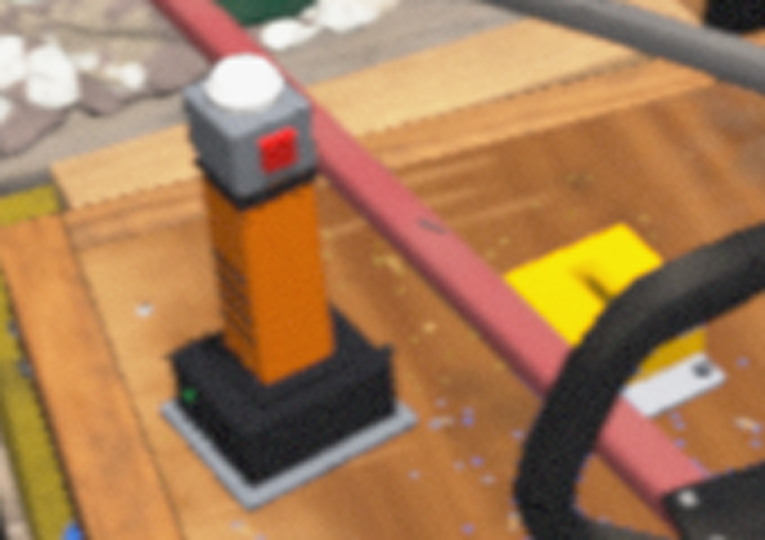

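c1 shows the lamp's red buttons left and right (y sides about along world y) and the socket slot centred near (277,170) in the full image, running left-right and slightly tilted. c2 confirms that the lamp stands upright. Next I fit both tops at their known heights.

```bash
cat >> h.py <<'E'
def cloud(g):
    h,w=g['depth'].shape; u,v=np.meshgrid(np.arange(w),np.arange(h))
    K=g['camera_matrix'];T=np.linalg.inv(g['view']);d=g['depth']
    p=np.stack([(u-K[0,2])/K[0,0]*d,-(v-K[1,2])/K[1,1]*d,-d],-1)
    return p@T[:3,:3].T+T[:3,3]
def rect(g,mask,z):
    """largest blob of mask, outline projected to plane z -> minAreaRect in mm"""
    n,l,s,_=cv2.connectedComponentsWithStats(mask.astype(np.uint8))
    k=1+s[1:,4].argmax(); c,_=cv2.findContours((l==k).astype(np.uint8),cv2.RETR_EXTERNAL,cv2.CHAIN_APPROX_NONE)
    c=max(c,key=len)[:,0]
    w=np.array([px2w(g,*q,z)[:2] for q in c],np.float32)*1000
    return cv2.minAreaRect(w),len(c)
def near(P,x,y,r): return np.hypot(P[...,0]-x,P[...,1]-y)<r
E
python3 - <<'E'
from h import *
a=dict(np.load('pics/top0.npz'));P=cloud(a)
f=a['frame'].astype(int)
yel=(f[...,2]>150)&(f[...,1]>130)&(f[...,0]<110)
m=near(P,.575,.225,.07)&yel
print('sock',rect(a,m,.04), np.median(P[m][:,2]))
hm=near(P,.405,.24,.06)&(P[...,2]>.182)
print('head',rect(a,hm,.192), np.percentile(P[hm][:,2],[5,20,50,80,95]))
dm=near(P,.405,.24,.06)&(f.min(-1)>200); print('dome',dm.sum(),P[dm].mean(0),P[dm].max(0))
cm=near(P,.40,.23,.09)&(abs(P[...,2]-.04)<.006); print('cradle',rect(a,cm,.04))
dk=(f.sum(-1)<150)&near(P,.572,.228,.03); v,u=np.nonzero(dk);w=np.array([px2w(a,x,y,.036)[:2] for x,y in zip(u,v)],np.float32)*1000
print('slot',cv2.minAreaRect(w),w.mean(0))
E
```

```text
sock (((567.1690063476562, 228.69815063476562), (71.72766876220703, 72.07020568847656), 10.17674446105957), 141) 0.04069973480560102
head (((409.9152526855469, 243.64942932128906), (39.76791763305664, 51.477317810058594), 14.069965362548828), 101) [0.18514426 0.19060281 0.19310802 0.20362007 0.20610629]
dome 245 [0.40948193 0.24223318 0.20382133] [0.42328307 0.25495062 0.20845446]
cradle (((409.79833984375, 244.42138671875), (79.89335632324219, 70.36621856689453), 14.186996459960938), 222)Traceback (most recent call last):
  File "<stdin>", line 12, in <module>
cv2.error: OpenCV(4.12.0) /io/opencv/modules/imgproc/src/convhull.cpp:143: error: (-215:Assertion failed) total >= 0 && (depth == CV_32F || depth == CV_32S) in function 'convexHull'
```

```bash
cat >> h.py <<'E'
from scipy.spatial.transform import Rotation as R
def quat(deg):
    """tool down, tool y along heading deg"""
    t=np.radians(deg); y=np.array([np.cos(t),np.sin(t),0]); z=np.array([0,0,-1.])
    q=R.from_matrix(np.stack([np.cross(y,z),y,z],1)).as_quat(); return [q[3],q[0],q[1],q[2]]
E
python3 - <<'E'
from h import *
for p in [(.41,.243,.40),(.41,.243,.167),(.567,.229,.33),(.567,.229,.17),(.567,.229,.27)]:
  for d in [14,194,100,280]:
    j=inverse_kinematics(p,quat(d)); print(p,d,None if j is None else np.round(j,2))
a=dict(np.load('pics/top0.npz'));b=dict(np.load('pics/scene0.npz'))
for g in(a,b):
  P=cloud(g)[g['depth']>0]; 
  for y0 in np.arange(-.6,.4,.1):
    m=(P[:,1]>y0)&(P[:,1]<y0+.1)&(P[:,0]>.3)&(P[:,0]<.8); print(round(y0,1),m.sum(),P[m][:,2].max().round(2) if m.any() else None,end=' | ')
  print()
for u,v in [(272,171),(277.4,170.6),(283,169.5)]: print(px2w(a,u,v,.036).round(4))
E
```

```text
(0.41, 0.243, 0.4) 14 [ 0.46 -0.13  1.14 -0.    2.13  0.22]
(0.41, 0.243, 0.4) 194 None
(0.41, 0.243, 0.4) 100 [ 0.46 -0.13  1.14 -0.    2.13 -1.28]
(0.41, 0.243, 0.4) 280 [ 0.46 -0.13  1.14 -0.    2.13  1.86]
(0.41, 0.243, 0.167) 14 [ 0.46 -0.25  1.66 -0.    1.72  0.22]
(0.41, 0.243, 0.167) 194 None
(0.41, 0.243, 0.167) 100 [ 0.46 -0.25  1.66 -0.    1.72 -1.28]
(0.41, 0.243, 0.167) 280 [ 0.46 -0.25  1.66 -0.    1.72  1.86]
(0.567, 0.229, 0.33) 14 [ 0.33  0.17  0.97 -0.    2.    0.08]
(0.567, 0.229, 0.33) 194 None
(0.567, 0.229, 0.33) 100 [ 0.33  0.17  0.97 -0.    2.   -1.42]
(0.567, 0.229, 0.33) 280 [ 0.33  0.17  0.97 -0.    2.    1.72]
(0.567, 0.229, 0.17) 14 [ 0.33  0.12  1.31 -0.    1.71  0.08]
(0.567, 0.229, 0.17) 194 None
(0.567, 0.229, 0.17) 100 [ 0.33  0.12  1.31 -0.    1.71 -1.42]
(0.567, 0.229, 0.17) 280 [ 0.33  0.12  1.31 -0.    1.71  1.72]
(0.567, 0.229, 0.27) 14 [ 0.33  0.13  1.11 -0.    1.89  0.08]
(0.567, 0.229, 0.27) 194 None
(0.567, 0.229, 0.27) 100 [ 0.33  0.13  1.11 -0.    1.89 -1.42]
(0.567, 0.229, 0.27) 280 [ 0.33  0.13  1.11 -0.    1.89  1.72]
-0.6 1 -0.0 | -0.5 5190 0.17 | -0.4 15618 0.23 | -0.3 15873 0.31 | -0.2 13463 0.18 | -0.1 13775 0.28 | -0.0 12940 0.15 | 0.1 12695 0.14 | 0.2 12748 0.21 | 0.3 12630 0.11 | 
-0.6 0 None | -0.5 0 None | -0.4 2352 0.22 | -0.3 10961 0.31 | -0.2 11999 0.18 | -0.1 19267 0.28 | -0.0 10187 0.15 | 0.1 7271 0.13 | 0.2 7332 0.21 | 0.3 4403 0.11 | 
[0.5649 0.2383 0.036 ]
[0.5657 0.228  0.036 ]
[0.568  0.2173 0.036 ]
```

Run:
```python
from h import *
move_l([.199,-.566,.42],.3)
move_to([.50,.235,.40],quat(10))
g=snap('wrist','w1'); print(state()['time'],state()['ee_pos'],g['view'])
P=cloud(g);f=g['frame'].astype(int)
yel=(f[...,2]>150)&(f[...,1]>130)&(f[...,0]<110)
for nm,m,z in [('sock',near(P,.567,.229,.07)&yel,.04),('head',near(P,.41,.243,.06)&(P[...,2]>.182),.192),('cradle',near(P,.40,.23,.09)&(abs(P[...,2]-.04)<.006),.04)]:
    if m.any(): print(nm,rect(g,m,z))
```

```text
3.9333 [0.50032551 0.23437994 0.39994097] [[ 9.85180482e-01  1.71519922e-01 -5.78101084e-04 -5.31959654e-01]
 [-1.64576778e-01  9.44340216e-01 -2.84843889e-01 -5.61660626e-02]
 [-4.83104776e-02  2.80717782e-01  9.58573745e-01 -5.95417399e-01]
 [ 0.00000000e+00  0.00000000e+00  0.00000000e+00  1.00000000e+00]]
sock (((566.4716796875, 228.600341796875), (74.4312973022461, 70.67957305908203), 9.880075454711914), 160)
head (((241.45904541015625, -29.670867919921875), (402.97735595703125, 290.240478515625), 9.916329383850098), 748)
cradle (((408.5401611328125, 245.68685913085938), (80.7673110961914, 70.03570556640625), 14.012696266174316), 238)
```

View pics/w1.png

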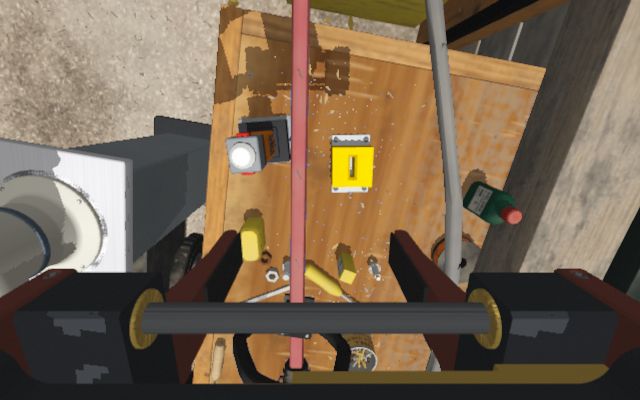

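w1 shows the socket slot at about (352,166) and the lamp head at (242,155), which agrees with the top view to within 2 mm. Next I grasp the lamp by its x faces and lift.

Run:
```python
from h import *
g=dict(np.load('pics/w1.npz')); print([px2w(g,352,v,.036).round(4) for v in (155,166,178)])
q=quat(14.1)
move_to([.4095,.2442,.30],q); move_l([.4095,.2442,.166],.12)
s0=state(); close(); s=state(); print(s['finger_gap'],s['finger_force'],s['ft_force']-s0['ft_force'],s['ee_pos'])
move_l([.4095,.2442,.186],.05); s=state(); print(s['finger_gap'],s['ft_force']-s0['ft_force'])
move_l([.4095,.2442,.325],.12); s=state(); print(s['time'],s['finger_gap'],s['ft_force']-s0['ft_force'],s['moment']-s0['moment'])
snap('scene','s2')
cv2.imwrite('pics/s2c.png',cv2.resize(cv2.imread('pics/s2.png')[60:270,150:380],None,fx=2.5,fy=2.5))
```

```text
[array([0.5616, 0.2491, 0.036 ]), array([0.5656, 0.2302, 0.036 ]), array([0.5701, 0.2091, 0.036 ])]
0.039991407968722484 29.998742938041687 [-1.04488352 -0.38883891  0.84008036] [0.40936105 0.24416859 0.16597955]
0.040023878050600835 [ 0.4069947  0.2242462 -6.2060487]
8.4583 0.03960624987878568 [-0.36314762 -0.06748077 -6.24361104] [ 0.02086483  0.00456655 -0.06390092]
```

View pics/s2c.png

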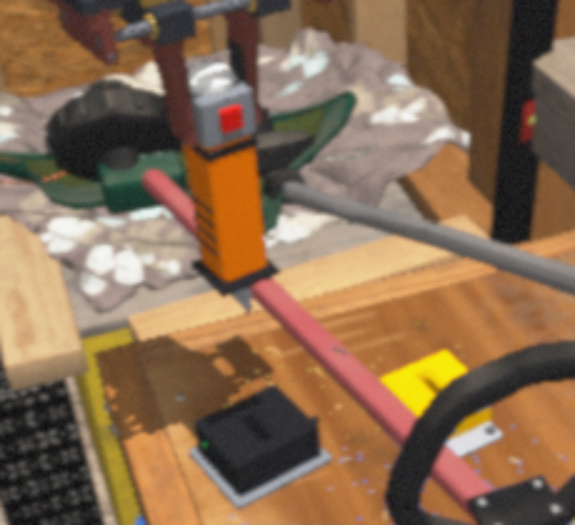

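The lamp is held upright and clear of the empty cradle, with about 6 N of weight on the wrist. Next I carry it over the shaft and insert it.

Run:
```python
from h import *
q=quat(10); X,Y=.5665,.229
move_l([X,Y,.325],.12,q); move_l([X,Y,.21],.1)
hold(.2); s0=state(); print(s0['time'],s0['ee_pos'],s0['ft_force'])
for z in np.arange(.204,.1639,-.005):
    move_l([X,Y,z],.04); s=state(); d=s['ft_force']-s0['ft_force']; print(round(z,3),s['ee_pos'].round(4),d.round(1),(s['moment']-s0['moment']).round(2))
    if d[2]>15: break
print(s['time']); snap('scene','s3')
cv2.imwrite('pics/s3c.png',cv2.resize(cv2.imread('pics/s3.png')[60:270,200:430],None,fx=2.5,fy=2.5))
```

```text
11.475 [0.56674807 0.22907841 0.21070647] [-0.02821422 -1.2602703  -7.21805666]
0.204 [0.5662 0.2289 0.2032] [-0.7  1.2  1.9] [-0.04  0.01 -0.02]
0.199 [0.5663 0.2289 0.1984] [0.4 2.1 0.3] [-0.03  0.01  0.05]
0.194 [0.5663 0.2289 0.1934] [-0.4  1.2  0.5] [-0.06  0.02 -0.02]
0.189 [0.5663 0.2289 0.1884] [ 0.3  1.6 -0.4] [-0.06 -0.   -0.01]
0.184 [0.5663 0.2289 0.1835] [-0.3  1.6  0.9] [-0.06  0.    0.02]
0.179 [0.5663 0.2289 0.1785] [-0.4  2.2  0.3] [-0.11  0.03 -0.06]
0.174 [0.5663 0.2289 0.1735] [-0.6  1.4  1.9] [-0.04  0.02 -0.01]
0.169 [0.5663 0.2289 0.1685] [-0.   0.8  1.7] [-0.05  0.01  0.03]
0.164 [0.567  0.2292 0.1659] [-1.1  1.2 10.6] [-0.07  0.35  0.04]
13.975
```

View pics/s3c.png

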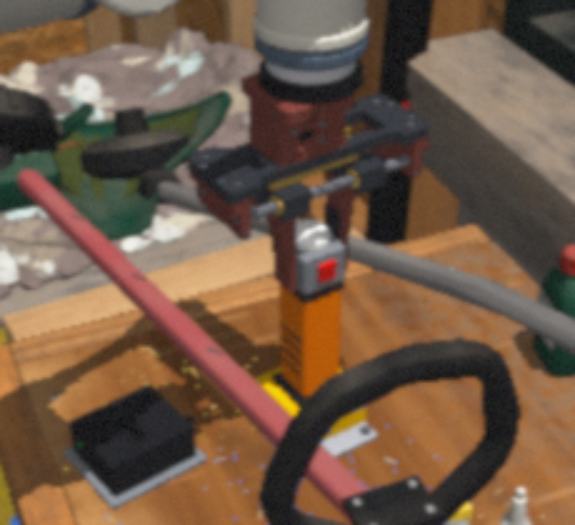

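The lamp is seated: contact came at TCP z ≈ 0.166, as expected, with the shoulder on the yellow block. Now a firmer push, then release, back up, and measure the head.

Run:
```python
from h import *
X,Y=.5665,.229
move_l([X,Y,.161],.03); s=state(); print(s['ee_pos'],s['ft_force'])
move_l([X,Y,.166],.03); gripper_open(); s=state(); print(s['ee_pos'],s['ft_force'])
move_l([X,Y,.25],.12); move_to([X-.06,Y,.38],quat(10)); g=snap('wrist','w4')
P=cloud(g);f=g['frame'].astype(int)
m=near(P,.567,.229,.05)&(P[...,2]>.183)&(P[...,2]<.2)
print(rect(g,m,.192),np.median(P[m],0))
m=near(P,.567,.229,.05)&(P[...,2]>.195)&(P[...,2]<.22)
print('dome',P[m].mean(0),P[m].max(0),m.sum())
m=near(P,.567,.229,.05)&(abs(P[...,2]-.046)<.004);print('shoulder z',np.median(P[m],0),m.sum())
v,u=np.nonzero(near(P,.567,.229,.06)&(P[...,2]>.1)); print(u.min(),u.max(),v.min(),v.max(),state()['time'])
cv2.imwrite('pics/w4c.png',cv2.resize(g['frame'][max(0,v.min()-40):v.max()+40,max(0,u.min()-50):u.max()+50],None,fx=4,fy=4,interpolation=cv2.INTER_CUBIC)[:600,:800])
```

```text
[0.56710679 0.22924562 0.16585881] [-4.2969996  -0.89547995 14.60863289]
[0.56649233 0.22897506 0.16598654] [-0.22521784  0.05855798 -0.30464394]
(((564.6156005859375, 232.7754364013672), (40.204368591308594, 48.521278381347656), 9.916778564453125), 136) [0.56064562 0.23849403 0.19120197]
dome [0.56457961 0.23190189 0.20232178] [0.58168692 0.24570576 0.20730389] 564
shoulder z [0.5479871  0.24598929 0.04609641] 232
343 639 159 399 16.9917
```

View pics/w4c.png

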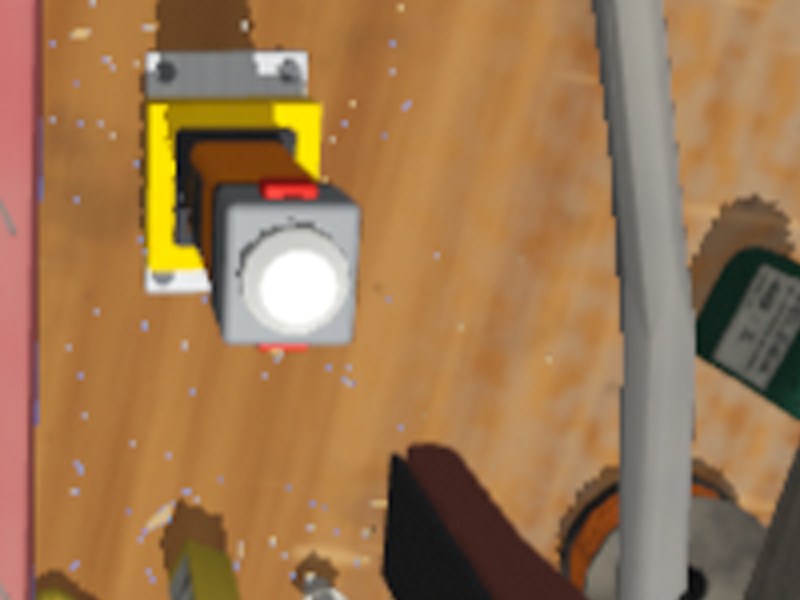

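w4c shows the lamp square in the socket: shoulder flush on the block (z ≈ 0.046), buttons at the top and bottom of the head as seen here. Next I pinch the buttons and pull up while watching the force.

Run:
```python
from h import *
X,Y=.5662,.2303;q=quat(100)
move_to([X,Y,.26],q); move_l([X,Y,.164],.1); hold(.3); s0=state()
close(); hold(.2); s=state(); z0=s['ee_pos'][2]
print(s['finger_gap'],s['finger_force'],(s['ft_force']-s0['ft_force']).round(1),s['ee_pos'])
def up(d,v):
    move_l([X,Y,.164+d],v); hold(.1); s=state()
    print(d,round(s['ee_pos'][2]-z0,4),round(s['finger_gap'],4),(s['ft_force']-s0['ft_force']).round(1),(s['moment']-s0['moment']).round(2),round(s['time'],1))
    return (s['ft_force']-s0['ft_force'])[2]
if s['finger_gap']<.0455:
    f=up(.006,.03)
    if f>-4.5:
        for d in (.03,.06,.08,.086): up(d,.06)
snap('scene','s5')
cv2.imwrite('pics/s5c.png',cv2.resize(cv2.imread('pics/s5.png')[60:270,200:430],None,fx=2.5,fy=2.5))
```

```text
0.04383635613405662 29.999914169311523 [ 1.2 -1.2 -0.1] [0.56624374 0.23013144 0.16401747]
0.006 0.006 0.0444 [ 1.3 -2.2 -0.5] [-0.42 -0.11  0.03] 21.2
0.03 0.0298 0.044 [ 0.9 -2.1 -0.6] [-0.44 -0.15  0.07] 21.9
0.06 0.0596 0.0439 [ 1.2 -2.7 -1.6] [-0.46 -0.09  0.07] 22.6
0.08 0.0799 0.0438 [ 0.7 -1.7 -1.6] [-0.41 -0.07  0.04] 23.2
0.086 0.0861 0.0439 [ 0.7 -2.1 -0.5] [-0.39 -0.07  0.02] 23.6
```

View pics/s5c.png

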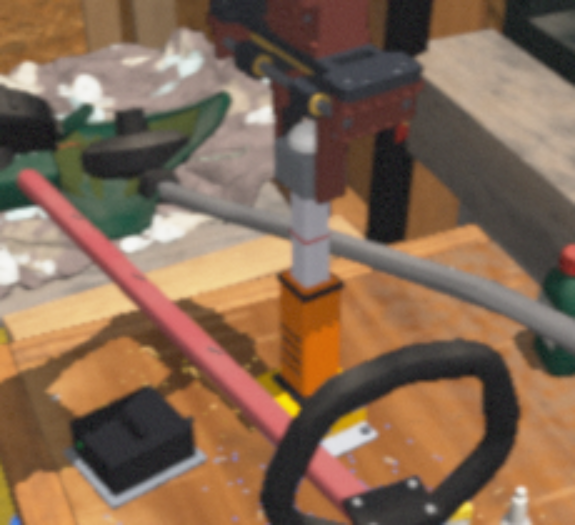

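The head slides up past the red first-stop line while the foot stays in the socket. Now the last few millimetres, in small steps with averaged force.

Run:
```python
from h import *
X,Y=.5662,.2303
def F():
    l=[]
    for _ in range(8): hold(.04); s=state(); l.append(s['ft_force'][2])
    return np.mean(l),s
b,_=F(); print('base',b)
for d in np.arange(.087,.0931,.0005):
    move_l([X,Y,.164+d],.02); f,s=F(); print(round(d,4),round(s['ee_pos'][2]-.164,4),round(f-b,2),round(s['finger_gap'],4),round(s['time'],1))
    if f-b<-1.8: break
```

```text
base -1.0714411454556465
0.087 0.087 -0.29 0.0435 24.5
0.0875 0.0875 0.11 0.044 25.1
0.088 0.088 0.03 0.0438 25.7
0.0885 0.0885 -0.07 0.0439 26.3
0.089 0.089 -0.38 0.0438 26.9
0.0895 0.0895 -0.3 0.0439 27.4
0.09 0.09 -0.46 0.0441 28.0
0.0905 0.09 -4.16 0.0441 28.6
```

Run:
```python
from h import *
move_l([.5662,.2303,.164+.0903],.02); hold(1)
s=state(); print(s['ee_pos'],s['ft_force'],s['finger_gap'])
g=get_image('scene');P=cloud(g);m=near(P,.567,.23,.05)&(abs(P[...,2]-.046)<.005);print(np.median(P[m],0),m.sum())
b=g['frame']
m=near(P,.567,.23,.04)&(b[...,2]>180)&(b[...,1]<150)&(b[...,0]<60)&(P[...,2]>.05);print('barrel top z',np.percentile(P[m][:,2],[1,99]))
print(job_done())
```

```text
[0.56619763 0.23029169 0.25430973] [ 0.65025958  0.54771189 -6.25030532] 0.04417722083774354
[0.54374388 0.22518549 0.04571855] 96
barrel top z [0.0548636  0.12010423]
the job is handed in; nothing more can be done
None
```

The lamp's foot is fully down in the yellow socket, and I handed the job in at about 30 s with the gripper still pinching both buttons and holding the head at the second stop. The wrist force was about 6 N just before hand-in, right at the lamp's lift threshold, but the last camera check showed the shoulder still on the block.

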